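# Hold a glued rack corner square

### The arm

A 6-joint arm with a two-finger parallel gripper is mounted at the origin on the work surface. World frame = base frame: x ahead of the robot, y to its left, z up, the work surface at z = 0. Lengths are in m, angles in degrees, forces in N, time in s.
With the tool pointing down it reaches from about 0.4 to 0.825 m from the base axis. Payload 7 kg.
Tool frame: the origin (TCP) lies at the very end of the fingers, on their centre line; the grasp point (between the pads) lies 19 mm behind it; z points along the fingers, y is the line along which they close (so a half turn about z gives the same grasp; the last joint's range is limited). The gripper opens to 88 mm and grips with 3 to 60 N. Pads are 19 mm wide; open, the fingers measure 130 mm over their backs; the gripper's body (78 mm by 193 mm) begins 47 mm behind the grasp point.
Start: joints at [93.512, 20.546, 0.682, 0, -70.136, -16.507], TCP at [0.152, 0.658, 0.227] pointing down, gripper open.
Joint ranges: [-176.03, 176.03], [-82.01, 121.73], [-58.28, 71.71], [-173.87, 95.51], [-174.79, -0.11], [-173.66, 173.66]. Speed limits (degrees/s): [136.94, 136.94, 172.46, 180, 180, 180].

### API

Orientations are given as [roll, pitch, yaw] about the fixed x, y, z axes, in that order (R = Rz(yaw) Ry(pitch) Rx(roll)).
In Python, from plant import get_state, imaging, r, finder gives the robot as it stands.
- The arm moves only by the shell command python3 -m handwheel 'ROWS' [FORCE]. ROWS is JSON, a list of rows, each a list of 5 numbers: the closure, from 0 (fully open) to 1 (shut), then the shift along the world's x, y, z in cm, then the turn about the world's z in degrees. A call has 1 to 8 rows; each row is the pose to reach, as a shift and turn from the pose commanded when the call began; what a row does not reach only later rows make up. A row lasts 1/8 s, in which the tool goes at most 62.5 mm and 10.7 degrees, less where a joint would pass 70% of its speed; a pose out of reach is approached as far as the arm can. A call with a gripper value outside its range is refused whole. The fingers move at their own pace and stop on an object; FORCE is the grip in N (left out, the last holds). Time passes only in rows, so rows that repeat a pose let the fingers close. It gives the time, the measured TCP pose, the force, the opening and the grip force at its end, in the units of the state.
- get_state(): the state, without advancing time (a new reading comes with each control period).
- imaging.capture(name): name is "side" or "top"; returns (picture, depth): 384x512x3 uint8, red, green, blue; 384x512 float32, m along the optical axis (not along the pixel's ray), 0 where there is no reading.
- imaging.get_calibration(name): a dict with "fx", "fy", "cx", "cy" (pixels), "dist" ([k1, k2, p1, p2, k3] as OpenCV has them; the pictures are not rectified), "rvec" (rotation vector, rad) and "tvec" (3), from world to camera coordinates, as OpenCV has them. Camera axes: x right, y down, z forward; pixel columns grow to the right and rows downward; lengths in m; the calibration is good to about 2 mm. A picture is of the moment at which its call begins. get_calibration takes no time and is no camera call.
- r.close_job(): hands the job in; it is judged then, once.
Trained networks look in the newest picture that a camera, given by its name, has taken for a name from the list of things; names that differ only in an ending like _2 or _b are one class to them, and where a whole thing is asked for, a point or a joint stands for the part that bears it (a point fixed in the world has none). Each returns a list of dicts, best first, with "p" (0 to 1); they miss things now and then, are a little off and sometimes report something else, mostly with a low value. They report only what shows in the picture. A call takes as long as a camera call. They do not tell look-alikes from the thing itself.
- finder.cut_out(camera, query): "region" (384x512 bool, what is visible of it) and "pixel" ([column, row] in pixels, amid what is visible of it).
The state is a dict: "time_s": time; "joints": joint angles; "qd": joint speeds; "joint_torque": joint torques, N m; "tcp_pos": TCP position; "eef_rot": TCP orientation; "contact_force": force on the tool from outside, world axes, zero at the start; "moment": the same for the moment, N m; "gripper_width": finger opening in m; "gripper_force": force on a finger pad.
Only numpy, scipy, OpenCV 4.12 (cv2) and the standard library are available. Lean on these libraries where they do the work, as an engineer would, in place of code of your own. Each camera call takes 0.05 s, during which the arm holds its last target. There are 200 camera calls.

### The job

The corner of the grey drawer-rack frame has just been glued. First start the bench timer by pressing its plunger fully down to the stop; then take the steel square by its upright grip, lay it flat on the bench inside the frame's corner and press it firmly in until its outer faces touch both rails, flush and square. Finish while still holding it pressed there - do not let go - and leave the carton, the pump bottle and the tape roll where they are.

Things in the scene. Friction and masses are not known exactly. Their poses are not given: they have to be found in the camera images.
- frame: Fixed smooth grey plastic frame corner on the bench: two rails at a right angle, 24 mm thick, 30 mm high. Origin: the inside corner, at bench height; z up. The back rail's inner face is the plane x = 0, running to y = -200 mm; the side rail's inner face is the plane y = 0, running to x = -160 mm. The free inside is x < 0, y < 0. Its yaw is within 0.25 rad of the world's
- back_rail: The rail of the frame beyond the corner, along the frame's y; same origin and axes as frame. Rigid, fixed, slippery (friction about 0.3)
- side_rail: The rail of the frame on the left of the corner, along the frame's x; same origin and axes as frame. Rigid, fixed, slippery (friction about 0.3)
- inside_corner (a point): The frame's inside corner at bench height; same point and axes as frame
- square: Loose L-shaped steel square, 0.3 to 0.52 kg, flat on the bench; legs 12 mm thick, 26 mm high. Origin: under the middle of its upright grip, at the underside. Outer corner at (+42, +42) mm; from there the 100 mm leg runs along -y, the 80 mm leg along -x. Starts within 0.5 rad of the world's axes. Seated, its axes point as the frame's do and its origin is at (-42, -42) mm in the frame
- square_corner (a point): The outer corner of the square, at its underside; axes as square. The legs' outer faces are its planes x = 0 (long leg) and y = 0 (short leg)
- timer: Round white bench timer, fixed to the bench, 80 mm across, body 48 mm high, with a steel plunger on top. Origin: centre of its underside
- plunger_top (a point): Centre of the top of the timer's plunger head, a flat steel disc 40 mm across, 74 mm above the bench when up
- plunger (a joint): Plunger travel in m: 0 up, 0.014 fully down at the stop. A spring returns it: about 3 N to start, about 8 N at the stop
- carton: Bystander: loose paper carton 70 x 50 x 60 mm high, 0.25 kg; origin centre of its underside. Leave alone. Square, timer and carton swap places from run to run
- pump_bottle: Bystander: loose clear pump bottle, 62 mm across, 154 mm high overall; origin centre of its underside. Leave alone
- tape: Bystander: loose paper-tape roll, 80 mm across, 24 mm high, lying flat; origin centre of its underside. Leave alone
- square_grip (a point): Middle of the square's black upright grip, 57 mm above the underside; axes as square. The grip is a block inside the L, joined to the corner by a 20 mm high web: 18 mm thick along the diagonal from origin to corner, 44 mm long across it, top 70 mm above the underside. Above 30 mm it stands clear of legs and rails; grasp it across the 18 mm
Mind the look-alikes: they are no part of the job. Leave any green look-alike of the square alone.

How it is judged:
By the outcome, as a careful person would: the job done as asked, in the order asked, and still so for the second after the job is handed in, while the arm keeps its last pose, push and grip.
It also fails if it takes over 58 s, if anything falls off the work surface, if the arm or the gripper's body presses on something with over 40 N, if the wrist force passes 120 N, or if a joint passes its speed limit or range.

## Working session

There is one attempt and no reset: what is moved stays moved. The work goes in short steps, Python scripts to look and compute and a shell command to move; the robot and the scene stay as the last step left them, time stands still between calls to the robot, and variables do not carry over. Pictures are saved under pics/ and viewed, at most 10 in all, crops included, and the job is handed in when it is done.

```bash
ls; mkdir -p pics; cat > h.py <<'E'
import numpy as np, cv2
from plant import get_state, imaging, r, finder
def cal(n):
    c=imaging.get_calibration(n);K=np.array([[c['fx'],0,c['cx']],[0,c['fy'],c['cy']],[0,0,1.]])
    return K,np.array(c['dist'],float),cv2.Rodrigues(np.array(c['rvec'],float))[0],np.array(c['tvec'],float).ravel()
def cloud(n,d,mask=None):
    K,D,R,t=cal(n);m=d>0
    if mask is not None:m=m&mask
    v,u=np.nonzero(m);p=cv2.undistortPoints(np.stack([u,v],1).astype(float)[:,None],K,D)[:,0]
    z=d[v,u];X=np.c_[p*z[:,None],z]
    return (X-t)@R,np.stack([u,v],1)
def plane(n,px,z):
    K,D,R,t=cal(n);p=cv2.undistortPoints(np.array(px,float).reshape(-1,1,2),K,D)[:,0]
    d=np.c_[p,np.ones(len(p))]@R;o=-R.T@t
    return o+d*((z-o[2])/d[:,2])[:,None]
def proj(n,P):
    K,D,R,t=cal(n);return cv2.projectPoints(np.array(P,float).reshape(-1,1,3),R,t,K,D)[0][:,0]
E
python3 - <<'E'
from h import *
ims=[];out={}
for n in('side','top'):
    p,d=imaging.capture(n);np.savez(f'{n}.npz',p=p,d=d);cv2.imwrite(f'pics/{n}0.png',p[...,::-1])
    K,D,R,t=cal(n);print(n,'cam at',-R.T@t,K[0,0])
    for q in('square','square_grip','timer','plunger','frame','carton','pump_bottle','tape'):
        for o in finder.cut_out(n,q):
            m=o['region'];X,_=cloud(n,d,m);print(q,round(o['p'],2),np.round(o['pixel']),m.sum(),np.round(np.median(X,0),3) if len(X) else'',np.round(np.percentile(X[:,2],97),3) if len(X) else '')
print(get_state())
E
```

```text
pics
side cam at [0.4183033  0.77570894 0.78112973] 414.64005627098334
square 0.9 [293. 371.] 896 [0.396 0.486 0.03 ] 0.073
square 0.78 [300. 241.] 924 [0.417 0.205 0.027] 0.072
square 0.78 [364. 318.] 1237 [0.278 0.361 0.027] 0.073
square 0.75 [279. 306.] 1355 [0.443 0.362 0.028] 0.073
square_grip 0.8 [302. 245.] 933 [0.418 0.205 0.027] 0.072
square_grip 0.77 [278. 307.] 1284 [0.442 0.362 0.028] 0.073
square_grip 0.69 [368. 320.] 1179 [0.278 0.361 0.027] 0.073
square_grip 0.58 [296. 369.] 832 [0.396 0.487 0.032] 0.073
square_grip 0.42 [220. 184.] 641 [0.646 0.034 0.03 ] 0.034
timer 0.92 [264. 115.] 602 [ 0.583 -0.261  0.04 ] 0.076
plunger 0.49 [259. 100.] 105 [ 0.586 -0.273  0.074] 0.077
frame 0.79 [232. 198.] 1705 [0.597 0.084 0.029] 0.034
frame 0.36 [260. 100.] 131 [ 0.585 -0.278  0.074] 0.077
carton 0.84 [310. 135.] 639 [ 0.424 -0.177  0.049] 0.063
pump_bottle 0.94 [140. 265.] 1452 [0.723 0.349 0.091] 0.156
pump_bottle 0.74 [261. 116.] 535 [ 0.583 -0.26   0.041] 0.076
pump_bottle 0.69 [326. 202.] 659 [0.371 0.03  0.02 ] 0.027
tape 0.87 [323. 192.] 551 [0.371 0.033 0.022] 0.027
to
[... 1116 characters left out ...]
17 0.023] 0.028
{'time_s': 0.9, 'joints': array([ 9.35132545e+01,  2.05467286e+01,  6.81412142e-01, -1.83448760e-03,
       -7.01355979e+01, -1.65067398e+01]), 'qd': array([ 0.00208542,  0.06512813, -0.03920325, -0.09620832,  0.06194532,
        0.03220978]), 'joint_torque': array([ 2.53845392e-03, -5.82362723e+01,  2.93297035e+01,  7.00210333e+00,
        1.25099154e-02, -3.53533915e-05]), 'tcp_pos': array([0.15177124, 0.65768564, 0.22654715]), 'eef_rot': array([ 1.79998633e+02,  1.39442192e-03, -1.29941086e+01]), 'contact_force': array([0.56468994, 0.91633526, 0.322203  ]), 'moment': array([-0.01044753,  0.05930268, -0.00159495]), 'gripper_force': 0.0, 'gripper_width': 0.08760969266300685}
```

View pics/top0.png

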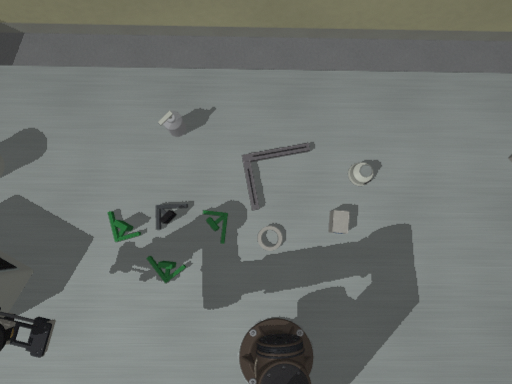

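View pics/side0.png

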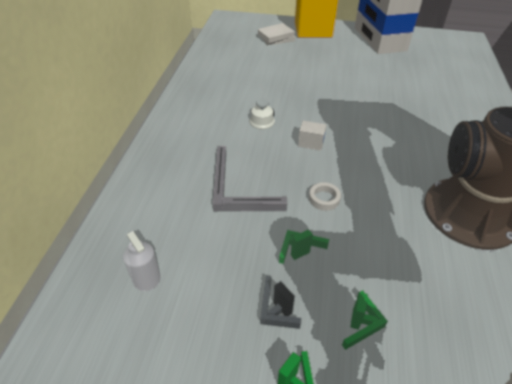

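The top view shows the grey square at (165,212) with a black grip at (168,216). Green look-alikes are at (122,228), (165,268) and (217,221). The frame corner is at (246,157), the timer at (363,172), the tape at (270,238), the carton at (341,221) and the bottle at (172,121). The side view agrees, with the grey square at (279,304). By the description I choose the grey steel one. Next I'll check it in a crop and fit poses.

```bash
cat > fit.py <<'E'
from h import *
from scipy.optimize import minimize
def rects(kind):
    # xmin,xmax,ymin,ymax in the thing's own axes
    return [(30,42,-58,42),(-38,42,30,42)] if kind=='square' else [(0,24,-200,24),(-160,24,0,24)]
def sdf(P,rs):
    D=[]
    for a,b,c,d in rs:
        q=np.c_[np.abs(P[:,0]-(a+b)/2)-(b-a)/2,np.abs(P[:,1]-(c+d)/2)-(d-c)/2]
        D.append(np.hypot(*np.maximum(q,0).T)+np.minimum(q.max(1),0))
    return np.min(D,0)
def fit(XY,kind,x0):
    """fit L footprint: every point inside, and footprint samples covered"""
    from scipy.spatial import cKDTree
    rs=rects(kind);T=cKDTree(XY*1e3)
    S=np.concatenate([np.stack(np.meshgrid(np.arange(a+.5,b,2),np.arange(c+.5,d,2)),-1).reshape(-1,2) for a,b,c,d in rs])
    def rot(t):c,s=np.cos(t),np.sin(t);return np.array([[c,-s],[s,c]])
    def cost(v):
        R=rot(v[2]);P=(XY*1e3-v[:2])@R
        o=np.minimum(np.maximum(sdf(P,rs),0),8)
        d=np.minimum(np.maximum(T.query(S@R.T+v[:2])[0]-1.5,0),8)
        return (o**2).mean()+(d**2).mean()
    best=None
    for dt in(-.3,-.15,0,.15,.3):
        x=np.array([x0[0]*1e3,x0[1]*1e3,x0[2]+dt])
        for k in range(3):
            s=minimize(cost,x,method='Nelder-Mead',options=dict(initial_simplex=np.vstack([x,x+[8,0,0],x+[0,8,0],x+[0,0,.1]]),maxiter=400));x=s.x
        if best is None or s.fun<best.fun:best=s
    return best.x,best.fun
E
python3 - <<'E'
from h import *; from fit import *
D={n:np.load(n+'.npz') for n in('side','top')}
al=[]
for n in D:
    p,d=D[n]['p'],D[n]['d'];X,uv=cloud(n,d);hsv=cv2.cvtColor(p,cv2.COLOR_RGB2HSV)[uv[:,1],uv[:,0]]
    ng=~((hsv[:,0]>40)&(hsv[:,0]<80)&(hsv[:,1]>100))
    near=np.hypot(X[:,0]-.45,X[:,1]-.355)<.09
    b=(X[:,2]<.012)&(np.hypot(X[:,0]-.5,X[:,1]-.25)<.25);print(n,'bench z',np.median(X[b,2]))
    s=near&ng&(X[:,2]>.021)&(X[:,2]<.032);g=near&ng&(X[:,2]>.06)
    print('square',s.sum(),fit(X[s,:2],'square',(.43,.34,0)),'grip top',g.sum(),X[g].mean(0),np.percentile(X[g,2],95))
    f=(X[:,0]>.43)&(X[:,0]<.75)&(X[:,1]>-.2)&(X[:,1]<.2)&(X[:,2]>.025)&(X[:,2]<.038)&ng
    f&=~(np.hypot(X[:,0]-.425,X[:,1]-.19)<.09)
    print('frame',f.sum(),fit(X[f,:2],'frame',(.63,.1,0)),np.median(X[f,2]))
    t=(np.hypot(X[:,0]-.585,X[:,1]+.277)<.05);h=t&(X[:,2]>.068);print('plunger',h.sum(),X[h].mean(0),'mid',(X[h].max(0)+X[h].min(0))/2,np.median(X[h,2]))
    c=proj(n,[.44,.36,.03])[0].astype(int);w=60
    cv2.imwrite(f'pics/crop_{n}.png',cv2.resize(p[max(c[1]-40,0):c[1]+40,max(c[0]-w,0):c[0]+w,::-1],None,fx=4,fy=4,interpolation=cv2.INTER_CUBIC))
a=cv2.imread('pics/crop_side.png');b=cv2.imread('pics/crop_top.png');w=min(a.shape[1],b.shape[1]);h=min(a.shape[0],b.shape[0])
cv2.imwrite('pics/crop.png',np.vstack([a[:h,:w],b[:h,:w]])[:600])
E
```

```text
side bench z 0.0013997442436066124
square 620 (array([4.33787993e+02, 3.45871486e+02, 6.99207484e-02]), np.float64(10.429902635607128)) grip top 243 [0.43521454 0.34916204 0.07022987] 0.07370341342170109
frame 1134 (array([6.23258731e+02, 8.78041563e+01, 1.88988907e-01]), np.float64(2.583718407328386)) 0.03079403783138604
plunger 92 [ 0.58501544 -0.27497593  0.0741581 ] mid [ 0.58567702 -0.27669646  0.07324586] 0.07449338137948516
top bench z -0.00047476687350354147
square 215 (array([4.34433090e+02, 3.46430952e+02, 6.53995648e-02]), np.float64(4.379405728783275)) grip top 89 [0.43513285 0.346961   0.06867631] 0.07287550695536235
frame 845 (array([6.22197850e+02, 8.77189643e+01, 1.90022369e-01]), np.float64(0.7016252319940421)) 0.02971729014677795
plunger 121 [ 0.58495784 -0.27829181  0.07316381] mid [ 0.58535977 -0.27834617  0.0737661 ] 0.07320325634814583
```

View pics/crop.png

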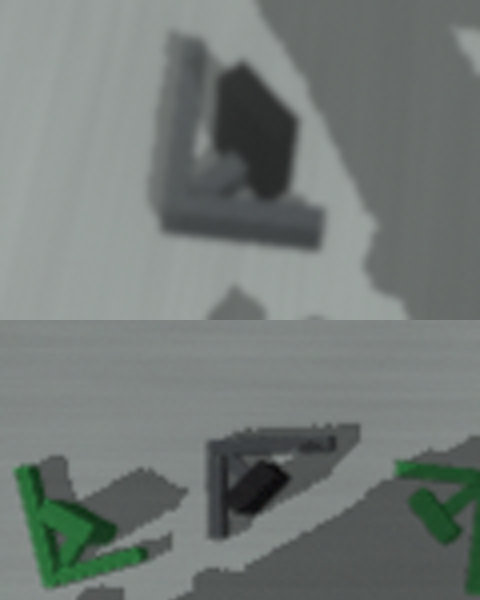

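The crop confirms a grey L with a black grip. Its outer corner is at about (165,215) in the upper (side) part and (212,442) in the lower (top) part, and the green pieces are clearly others. Both cameras agree on the poses:

| Thing | Position (m) | Yaw |
|---|---|---|
| Square | (0.434, 0.346) | 3.9° |
| Frame corner | (0.6227, 0.0878) | 10.86° |
| Plunger top | (0.585, -0.277, 0.074) | – |

The timer comes first.

```bash
python3 -m handwheel '[[1,4.3,-4.5,0,-3.5],[1,8.6,-9,0,-7],[1,12.9,-13.5,0,-10.5],[1,17.2,-18,0,-14],[1,21.5,-22.5,0,-17.5],[1,25.8,-27,0,-21],[1,30.1,-31.5,0,-24.5],[1,34.4,-36,0,-28]]' 30
python3 -m handwheel '[[1,0.9,-6,-1,0],[1,1.8,-12,-2,0],[1,2.7,-18,-3,0],[1,3.6,-24,-4,0],[1,4.5,-30,-5,0],[1,5.4,-36,-6,0],[1,6.3,-42,-7,0],[1,7.2,-48,-8,0]]'
```

```text
time_s: 1.9
tcp_pos: [0.497, 0.2962, 0.227]
eef_rot: [-179.9, -0.0, -41.1]
contact_force: [1.5, 0.8, -0.4]
gripper_width: 0.0133
gripper_force: 0.0
time_s: 2.9
tcp_pos: [0.5681, -0.1843, 0.1466]
eef_rot: [-180.0, -0.0, -41.0]
contact_force: [1.7, 0.0, 0.3]
gripper_width: 0.0001
gripper_force: 0.0
```

```bash
python3 -m handwheel '[[1,0.9,-4.7,-2,0],[1,1.7,-9.3,-4,0],[1,1.7,-9.3,-6,0],[1,1.7,-9.3,-7,0],[1,1.7,-9.3,-7.7,0],[1,1.7,-9.3,-8.3,0],[1,1.7,-9.3,-8.5,0],[1,1.7,-9.3,-8.5,0]]'
```

```text
time_s: 3.9
tcp_pos: [0.5847, -0.2752, 0.0628]
eef_rot: [180.0, -0.0, -40.9]
contact_force: [-3.5, -1.2, 7.1]
gripper_width: 0.0005
gripper_force: 3.3
```

```bash
python3 -m handwheel '[[1,0,0,-0.2,0],[1,0,0,-0.4,0],[1,0,0,-0.4,0],[1,0,0,-0.4,0]]'
```

```text
time_s: 4.4
tcp_pos: [0.5849, -0.2752, 0.0602]
eef_rot: [180.0, -0.1, -40.9]
contact_force: [-7.1, 0.2, 15.4]
gripper_width: 0.0003
gripper_force: 7.6
```

```bash
python3 -m handwheel '[[1,0,0,-0.1,0],[1,0,0,-0.15,0],[1,0,0,-0.15,0]]'; python3 - <<'E'
from h import *
p,d=imaging.capture('side');X,_=cloud('side',d);m=(np.hypot(X[:,0]-.585,X[:,1]+.277)<.03);print(np.histogram(X[m,2],np.arange(.03,.1,.005)))
cv2.imwrite('pics/press.png',cv2.resize(p[60:150,200:320,::-1],None,fx=5,fy=5))
E
```

```text
time_s: 4.78
tcp_pos: [0.585, -0.2752, 0.0601]
eef_rot: [180.0, -0.1, -40.9]
contact_force: [-10.2, 3.8, 24.5]
gripper_width: 0.0005
gripper_force: 12.4
(array([ 8, 11, 49, 64,  8, 25, 15, 23, 14, 17, 20, 17, 18, 15]), array([0.03 , 0.035, 0.04 , 0.045, 0.05 , 0.055, 0.06 , 0.065, 0.07 ,
       0.075, 0.08 , 0.085, 0.09 , 0.095, 0.1  ]))
```

View pics/press.png

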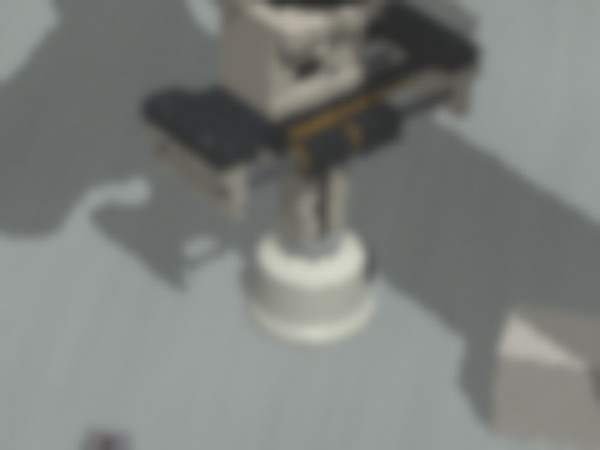

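The picture shows the closed fingertips at about (315,245) on the plunger, with the head sunk towards the body. Force rose from 15 to 24 N without further travel at z = 60 mm, so it is on the stop. Next is the square.

```bash
python3 -m handwheel '[[1,0,0,5,0],[1,0,0,10,0],[0,-1,5,13,0],[0,-2.3,11,13,0],[0,-3.8,17,13,0],[0,-5.3,23,13,0],[0,-6.8,29,13,0],[0,-8.3,35,13,0]]'
python3 -m handwheel '[[0,-1.5,6,0,0],[0,-3,12,0,0],[0,-4.5,18,0,0],[0,-6,24,0,0],[0,-6.8,27.1,0,0],[0,-6.8,27.1,-2,0],[0,-6.8,27.1,-4,0],[0,-6.8,27.1,-5,0]]'
```

```text
time_s: 5.82
tcp_pos: [0.5013, 0.0775, 0.187]
eef_rot: [-179.8, -0.0, -40.9]
contact_force: [1.3, 0.1, -0.2]
gripper_width: 0.0549
gripper_force: 0.0
time_s: 6.82
tcp_pos: [0.4331, 0.3462, 0.1356]
eef_rot: [-180.0, 0.0, -40.9]
contact_force: [0.3, -0.2, -0.3]
gripper_width: 0.0873
gripper_force: 0.0
```

```bash
python3 -m handwheel '[[0,0.1,0,-4,0],[0,0.1,0,-8,0],[0,0.1,0,-9.8,0],[0,0.1,0,-9.8,0]]'
python3 -m handwheel '[[1,0,0,0,0],[1,0,0,0,0],[1,0,0,0,0],[1,0,0,0,0],[1,0,0,0,0],[1,0,0,0,0],[1,0,0,0,0],[1,0,0,0,0]]' 50
```

```text
time_s: 7.32
tcp_pos: [0.4344, 0.3454, 0.0373]
eef_rot: [179.9, -0.0, -41.0]
contact_force: [0.6, -0.1, -0.4]
gripper_width: 0.0873
gripper_force: 0.0
time_s: 8.32
tcp_pos: [0.4351, 0.3461, 0.0382]
eef_rot: [-179.9, 0.0, -41.0]
contact_force: [1.8, 1.2, -0.5]
gripper_width: 0.0181
gripper_force: 49.9
```

```bash
python3 -m handwheel '[[1,0,0,2,0],[1,0,0,6,0],[1,0,0,10,0],[1,0,0,10,0]]'
python3 -m handwheel '[[1,1.5,-3.7,0,1],[1,3.7,-9.2,0,2],[1,5.9,-14.7,0,3],[1,8.1,-20.2,0,4.5],[1,10.3,-25.7,0,6],[1,12.2,-30.5,0,7],[1,13.4,-33.7,0,7],[1,13.4,-33.7,0,7]]'
python3 - <<'E'
from h import *
for n in('side','top'):
    p,d=imaging.capture(n);np.savez(n+'1.npz',p=p,d=d)
    c=proj(n,[.57,.01,.1])[0].astype(int);w=80
    cv2.imwrite(f'pics/c_{n}.png',cv2.resize(p[c[1]-50:c[1]+50,c[0]-80:c[0]+80,::-1],None,fx=3,fy=3,interpolation=cv2.INTER_CUBIC))
cv2.imwrite('pics/carry.png',np.vstack([cv2.imread('pics/c_side.png'),cv2.imread('pics/c_top.png')]))
E
```

```text
time_s: 8.82
tcp_pos: [0.4356, 0.3469, 0.1406]
eef_rot: [-179.7, 0.0, -41.0]
contact_force: [-0.5, 0.1, -4.5]
gripper_width: 0.0178
gripper_force: 49.9
time_s: 9.82
tcp_pos: [0.5677, 0.0061, 0.1357]
eef_rot: [179.8, 0.2, -34.2]
contact_force: [-0.5, -0.1, -5.1]
gripper_width: 0.0178
gripper_force: 49.9
```

View pics/carry.png

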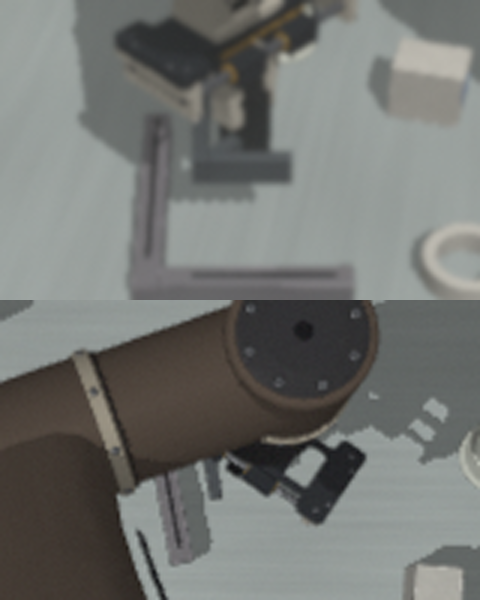

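The square hangs level in the grip at about (240,165) in the side part, inside the frame and parallel to its rails. I'll lower it now.

```bash
python3 -m handwheel '[[1,0.1,0.3,-4,0],[1,0.1,0.3,-8,0],[1,0.1,0.3,-9,0],[1,0.1,0.3,-9.5,0],[1,0.1,0.3,-9.8,0],[1,0.1,0.3,-10.0,0],[1,0.1,0.3,-10.0,0]]'
python3 - <<'E'
from h import *; from fit import *
p,d=imaging.capture('side');X,uv=cloud('side',d)
s=(X[:,2]>.018)&(X[:,2]<.034)&(np.hypot(X[:,0]-.57,X[:,1]-.01)<.09)
# keep only points inside the frame corner
c,q=np.cos(.1895),np.sin(.1895);F=(X[:,:2]-[.6227,.0878])@np.array([[c,-q],[q,c]])
s&=(F[:,0]<-.005)&(F[:,1]<-.005)
print(s.sum(),fit(X[s,:2],'square',(.57,.01,.19)),np.percentile(X[s,2],[5,50,95]))
print(get_state())
E
```

```text
time_s: 10.8
tcp_pos: [0.5701, 0.0118, 0.0387]
eef_rot: [-180.0, -0.0, -34.0]
contact_force: [-0.4, -1.3, -4.7]
gripper_width: 0.018
gripper_force: 49.9
293 (array([5.65691829e+02, 1.66279283e+01, 2.12677136e-01]), np.float64(27.00605364378733)) [0.01885805 0.02607533 0.03021546]
{'time_s': 10.85, 'joints': array([ 2.08373538e+01,  2.17123029e+01, -2.56455493e+01,  3.68015531e-03,
       -4.25835620e+01,  3.51608137e+01]), 'qd': array([-0.04973489, -0.03105484, -0.10290368,  0.09986587, -0.01633998,
       -0.0052382 ]), 'joint_torque': array([ 3.82699992e-02, -5.40324640e+01,  2.26325816e+01,  5.57300404e+00,
        1.39168678e-01, -1.31594908e-03]), 'tcp_pos': array([0.57011474, 0.01175131, 0.03866224]), 'eef_rot': array([-1.79953540e+02, -3.57760832e-02, -3.39991386e+01]), 'contact_force': array([-0.94412602, -0.10657634, -3.70699626]), 'moment': array([-0.01847248,  0.04402764,  0.02075379]), 'gripper_force': 49.93037402629852, 'gripper_width': 0.01744448539741108}
```

```bash
python3 -m handwheel '[[1,0,0,-0.1,0],[1,0,0,-0.2,0],[1,0,0,-0.2,0]]'
```

```text
time_s: 11.22
tcp_pos: [0.5703, 0.0117, 0.0381]
eef_rot: [-180.0, -0.1, -34.0]
contact_force: [-5.9, 0.9, 13.1]
gripper_width: 0.018
gripper_force: 50.0
```

```bash
python3 -m handwheel '[[1,0,0,0.1,0],[1,0.5,0.7,0.1,0],[1,1.0,1.45,0.1,0],[1,1.4,2.05,0.1,0],[1,1.4,2.05,0.1,0]]'
```

```text
time_s: 11.85
tcp_pos: [0.5841, 0.0316, 0.0381]
eef_rot: [180.0, -0.0, -34.0]
contact_force: [-2.0, -2.6, 7.1]
gripper_width: 0.018
gripper_force: 50.0
```

```bash
python3 -m handwheel '[[1,0.16,0.24,0,0],[1,0.32,0.47,0,0],[1,0.4,0.58,0,0],[1,0.4,0.58,0,0]]'; python3 -m handwheel '[[1,0.08,0.12,0,0],[1,0.16,0.24,0,0],[1,0.16,0.24,0,0]]'
```

```text
time_s: 12.35
tcp_pos: [0.5873, 0.0365, 0.0381]
eef_rot: [179.9, -0.0, -34.0]
contact_force: [-5.2, -5.4, 8.9]
gripper_width: 0.0176
gripper_force: 50.0
time_s: 12.72
tcp_pos: [0.5875, 0.0369, 0.0382]
eef_rot: [179.7, 0.0, -34.0]
contact_force: [-7.2, -15.1, 14.0]
gripper_width: 0.0176
gripper_force: 50.0
```

```bash
python3 -m handwheel '[[1,0.1,0.02,0,0],[1,0.2,0.04,0,0],[1,0.2,0.04,0,0]]'; python3 -c "
from plant import get_state
s=get_state();print(s['tcp_pos'],s['eef_rot'],s['contact_force'],s['moment'])"
```

```text
time_s: 13.1
tcp_pos: [0.5877, 0.0369, 0.0383]
eef_rot: [179.5, 0.2, -34.0]
contact_force: [-12.7, -14.9, 20.6]
gripper_width: 0.018
gripper_force: 50.0
[0.58765698 0.03686452 0.0382527 ] [ 1.79539734e+02  1.69805373e-01 -3.40140995e+01] [-12.65953685 -14.94920328  20.5642545 ] [-5.07378078  5.05635533  0.21584184]
```

```bash
cat > s.py <<'E'
import numpy as np
from plant import get_state
s=get_state();a=.1895;f=s['contact_force'];m=s['moment'];R=np.array([[np.cos(a),np.sin(a)],[-np.sin(a),np.cos(a)]])
print(np.round(s['tcp_pos']*1e3,2),np.round(s['eef_rot'],2),'F frame',np.round(R@f[:2],1),round(f[2],1),'M',np.round(m,2),'pos in frame',np.round(R@(s['tcp_pos'][:2]-[.6227,.0878])*1e3,2))
E
python3 s.py
python3 -m handwheel '[[1,0,0,-0.1,0],[1,0,0,-0.1,0],[1,0,0,-0.1,0]]' >/dev/null; python3 s.py
python3 -m handwheel '[[1,0,0,0,0.7],[1,0,0,0,0.7],[1,0,0,0,0.7]]'>/dev/null; python3 s.py
python3 -m handwheel '[[1,0,0,0,-0.7],[1,0,0,0,-1.4],[1,0,0,0,-1.4]]'>/dev/null; python3 s.py
python3 -m handwheel '[[1,0,0,0,0.7],[1,0,0,0,0.7],[1,0,0,0,0.7]]'>/dev/null; python3 s.py
```

```text
[587.66  36.86  38.25] [ 1.7954e+02  1.7000e-01 -3.4010e+01] F frame [-15.2 -12.3] 20.6 M [-5.07  5.06  0.22] pos in frame [-44.01 -43.42]
[587.73  36.87  38.22] [ 1.7956e+02  1.4000e-01 -3.4000e+01] F frame [-20.1 -11.7] 28.8 M [-4.93  6.26  0.26] pos in frame [-43.94 -43.43]
[588.25  36.71  38.16] [ 1.7959e+02  1.1000e-01 -3.3330e+01] F frame [-17.4 -12.5] 27.3 M [-5.45  5.37 -0.01] pos in frame [-43.46 -43.68]
[588.22  36.93  38.16] [ 1.7958e+02  1.0000e-01 -3.4630e+01] F frame [-18.  -12.6] 26.4 M [-5.01  5.6   0.92] pos in frame [-43.44 -43.47]
[588.23  36.96  38.15] [ 1.7959e+02  1.1000e-01 -3.4000e+01] F frame [-17.7 -11.8] 27.7 M [-5.02  5.49  0.24] pos in frame [-43.43 -43.44]
```

```bash
python3 - <<'E'
from h import *
p,d=imaging.capture('side');q,e=imaging.capture('top')
a=cv2.resize(p[135:215,205:305,::-1],None,fx=5,fy=5,interpolation=cv2.INTER_CUBIC)
b=cv2.resize(q[130:215,235:315,::-1],None,fx=2.2,fy=2.2,interpolation=cv2.INTER_CUBIC)
o=np.zeros((400,700,3),np.uint8);o[:400,:500]=a;o[:b.shape[0],510:510+b.shape[1]]=b;cv2.imwrite('pics/seat.png',o)
E
```

```text
(no output)
```

View pics/seat.png

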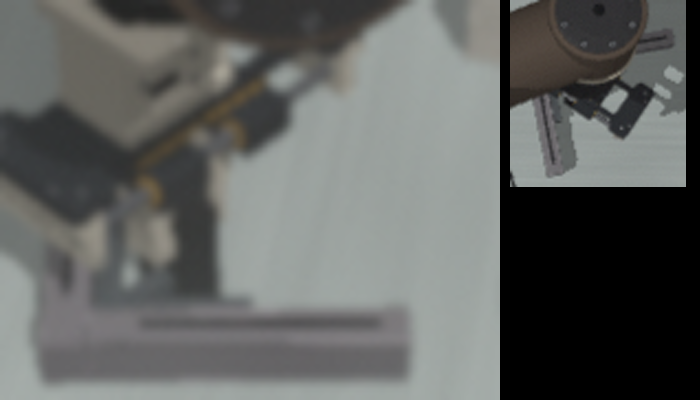

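```bash

python3 -m handwheel '[[1,0,0,0.1,0],[1,-0.02,0.1,0.1,0],[1,-0.02,0.1,0.1,0]]' >/dev/null; python3 s.py
python3 -m handwheel '[[1,0,0,0,1],[1,0,0,0,1.5],[1,0,0,0,1.5]]'>/dev/null; python3 s.py
python3 -m handwheel '[[1,0,0,0,-1.5],[1,0,0,0,-1.5],[1,0,0,0,-1.5]]'>/dev/null; python3 s.py
python3 -m handwheel '[[1,0,0,0,-1],[1,0,0,0,-1.5],[1,0,0,0,-1.5]]'>/dev/null; python3 s.py
python3 -m handwheel '[[1,0,0,0,1.5],[1,0,0,0,1.5],[1,0,0,0,1.5]]'>/dev/null; python3 s.py
```

```text
[588.23  37.08  38.25] [ 1.7953e+02  9.0000e-02 -3.4000e+01] F frame [-13.5 -19.7] 17.6 M [-7.14  3.49  0.33] pos in frame [-43.4  -43.32]
[588.83  36.83  38.27] [ 1.7957e+02  6.0000e-02 -3.2570e+01] F frame [-10.5 -20.4] 16.2 M [-8.01  2.44 -0.43] pos in frame [-42.86 -43.68]
[588.53  37.14  38.25] [ 1.7956e+02  7.0000e-02 -3.4010e+01] F frame [-12.4 -18.3] 16.1 M [-7.05  3.09  0.29] pos in frame [-43.1  -43.31]
[588.55  37.12  38.25] [ 1.7953e+02  5.0000e-02 -3.5400e+01] F frame [-12.3 -19.9] 16.5 M [-7.2   3.12  1.25] pos in frame [-43.08 -43.34]
[588.59  37.15  38.28] [ 1.7957e+02  7.0000e-02 -3.4020e+01] F frame [-12.3 -18.5] 16.8 M [-7.23  3.04  0.16] pos in frame [-43.04 -43.32]
```

```bash

python3 -m handwheel '[[1,0.1,0.02,0,0.3],[1,0.12,-0.08,0,0.3],[1,0.12,-0.08,0,0.3]]' >/dev/null; python3 s.py
python3 -m handwheel '[[1,0.1,0.02,0,0],[1,0.2,0.04,0,0],[1,0.2,0.04,0,0]]'>/dev/null; python3 s.py
python3 -m handwheel '[[1,0,0,0,0],[1,0,0,0,0],[1,0,0,0,0]]'>/dev/null; python3 s.py
```

```text
[588.95  37.02  38.28] [ 1.7957e+02  1.5000e-01 -3.3740e+01] F frame [-15.6 -12.4] 19.4 M [-5.29  4.64  0.05] pos in frame [-42.71 -43.51]
[589.78  37.13  38.32] [179.48   0.23 -33.75] F frame [-19.3 -11.4] 23.7 M [-5.16  6.25  0.05] pos in frame [-41.88 -43.56]
[589.78  37.12  38.33] [179.48   0.23 -33.75] F frame [-20.  -11.4] 23.9 M [-5.19  6.19  0.04] pos in frame [-41.88 -43.57]
```

```bash

python3 -m handwheel '[[1,0,0,0.1,0],[1,0,0,0.2,0],[1,0,0,0.2,0]]' >/dev/null; python3 s.py
python3 -m handwheel '[[1,0.1,0.02,0,0],[1,0.1,0.02,0,0],[1,0.1,0.02,0,0]]'>/dev/null; python3 s.py
python3 -m handwheel '[[1,0.1,0.02,0,0],[1,0.1,0.02,0,0],[1,0.1,0.02,0,0]]'>/dev/null; python3 s.py
```

```text
[590.19  37.34  38.47] [179.49   0.24 -33.78] F frame [-11.2 -12.9] 6.4 M [-5.42  3.24 -0.02] pos in frame [-41.43 -43.43]
[590.29  37.37  38.53] [179.43   0.3  -33.79] F frame [-14.5 -11.5] 10.2 M [-5.24  4.49 -0.03] pos in frame [-41.33 -43.43]
[590.36  37.38  38.54] [179.36   0.36 -33.8 ] F frame [-18.2 -11.1] 14.0 M [-5.1   5.67 -0.02] pos in frame [-41.26 -43.43]
```

```bash

python3 -m handwheel '[[1,0,0,0.1,0],[1,0,0,0.1,0.8],[1,0,0,0.1,-0.8],[1,0,0,0.1,0.8],[1,0,0,0.1,-0.8],[1,0,0,0.1,0],[1,0,0,0.1,0]]' >/dev/null; python3 s.py
python3 -m handwheel '[[1,-0.02,0.1,0,0],[1,-0.02,0.1,0,0.8],[1,-0.02,0.1,0,-0.8],[1,-0.02,0.1,0,0.8],[1,-0.02,0.1,0,-0.8],[1,-0.02,0.1,0,0],[1,-0.02,0.1,0,0]]'>/dev/null; python3 s.py
python3 -m handwheel '[[1,0.1,0.02,0,0],[1,0.1,0.02,0,0.8],[1,0.1,0.02,0,-0.8],[1,0.1,0.02,0,0.8],[1,0.1,0.02,0,-0.8],[1,0.1,0.02,0,0],[1,0.1,0.02,0,0]]'>/dev/null; python3 s.py
```

```text
[590.42  37.4   38.67] [179.36   0.38 -33.81] F frame [-15.  -11.2] 5.3 M [-5.22  4.45 -0.09] pos in frame [-41.2  -43.42]
[590.36  37.51  38.69] [179.31   0.35 -33.81] F frame [-13.9 -17.5] 4.8 M [-7.08  3.8  -0.01] pos in frame [-41.24 -43.29]
[590.37  37.5   38.7 ] [179.24   0.41 -33.82] F frame [-16.9 -15.9] 8.3 M [-6.83  5.05 -0.04] pos in frame [-41.23 -43.31]
```

```bash

python3 -m handwheel '[[1,0,0,-0.1,0],[1,0,0,-0.2,0],[1,0,0,-0.2,0]]' >/dev/null; python3 s.py
python3 -m handwheel '[[1,-0.04,-0.06,0,0],[1,-0.04,-0.06,0,0],[1,-0.04,-0.06,0,0]]'>/dev/null; python3 s.py
```

```text
[590.38  37.43  38.5 ] [179.26   0.38 -33.81] F frame [-23.7 -14.5] 24.0 M [-6.62  7.43 -0.07] pos in frame [-41.23 -43.38]
[590.37  37.41  38.48] [179.32   0.36 -33.8 ] F frame [-22.  -12.2] 23.2 M [-5.74  7.2  -0.06] pos in frame [-41.24 -43.4 ]
```

```bash

python3 -m handwheel '[[1,-0.08,0.03,0,0],[1,-0.08,0.03,0,0],[1,-0.08,0.03,0,0]]' >/dev/null; python3 s.py
python3 - <<'E'
from h import *
c,q=np.cos(.1895),np.sin(.1895);R=np.array([[c,-q],[q,c]]);A=[]
for k in range(6):
    p,d=imaging.capture('side');X,uv=cloud('side',d);F=np.c_[(X[:,:2]-[.6232,.0878])@R,X[:,2]];A.append(F)
F=np.vstack(A)*1e3
for a,b in((-82,-70),(-70,-55),(-55,-40),(-40,-25),(-25,-10)):
    m=(F[:,0]>a)&(F[:,0]<b);r_=m&(F[:,1]>4)&(F[:,1]<20)&(F[:,2]>20)&(F[:,2]<36);s=m&(F[:,1]<-3)&(F[:,1]>-11)&(F[:,2]>8)&(F[:,2]<36)
    print(a,b,'rail z',r_.sum(),np.median(F[r_,2]),'leg z',s.sum(),np.median(F[s,2]) if s.any() else '')
E
python3 s.py
```

```text
[590.37  37.41  38.49] [179.35   0.3  -33.79] F frame [-19.2 -15.3] 20.3 M [-6.73  5.88 -0.08] pos in frame [-41.24 -43.4 ]
-82 -70 rail z 139 31.357967542866216 leg z 48 27.533461646258637
-70 -55 rail z 171 31.389005715221913 leg z 65 27.259531891062203
-55 -40 rail z 170 31.243859833048106 leg z 68 27.098226538950403
-40 -25 rail z 169 31.30328161109482 leg z 66 27.118918712047357
-25 -10 rail z 168 30.667435400254497 leg z 62 26.78501499352604
[590.34  37.41  38.47] [179.34   0.3  -33.8 ] F frame [-19.6 -16.1] 20.3 M [-6.68  5.97 -0.11] pos in frame [-41.27 -43.39]
```

The leg tops sit 4 mm below the rail tops along the whole short leg, as they should. The pose is steady under about 19 N and 15 N against the two rails and 20 N down, with about zero yaw moment. I'm handing it in while holding.

```bash
python3 -c "
from plant import r,get_state
print(get_state()['time_s']);print(r.close_job())"
```

```text
22.875
the job is handed in; nothing more can be done
None
```

I pressed the timer plunger to its stop, then laid the steel square in the frame corner and handed in at 22.9 s still holding it, pressed with about 19 N and 15 N against the two rails; the long leg's fit was judged from force and position only, since the cameras could not see it.

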